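# Take the ridged sanding block from its packed case and close the case

## Robot

A 6-joint arm with a two-finger parallel gripper is mounted at the origin on the work surface. World frame = base frame: x ahead of the robot, y to its left, z up, the work surface at z = 0. Lengths are in m, angles in rad, forces in N, time in s.
With the tool pointing down it reaches from about 0.3 to 0.95 m from the base axis. Payload 3.1 kg.
Tool frame: the origin (TCP) lies on the centre line of the jaws, within the pads' length; the fingertips stand 14 mm ahead of it and the grasp point (between the pads) lies 5 mm behind it; z points along the fingers, y is the direction in which the jaws open and shut (so a half turn about z gives the same grasp; the last joint's range is limited). The gripper opens to 85 mm and grips with 20 to 120 N. Pads are 22 mm wide; open, the fingers measure 114 mm over their backs; the gripper's body (76 mm by 85 mm) begins 54 mm behind the grasp point. The pads swing forward as they close: fully open they stand 13 mm farther back than shut.
Start: joints at [-1.206, 0.308, 1.634, -0, 1.2, -0.07], TCP at [0.263, -0.567, 0.245] pointing down, gripper open.
Joint ranges: [-3.06, 3.06], [-0.79, 1.96], [0.05, 2.63], [-1.19, 4.34], [0.05, 2.64], [-2.94, 2.94]. Speed limits (rad/s): [2.79, 2.79, 3.14, 3.14, 3.14, 3.14].

## Interface

Orientations are given as a unit quaternion [x, y, z, w].
In Python, from bench import robot, optics gives the robot as it stands.
- The arm moves only by the tool move_arm, never from a script. Its arguments are lists of equal length, an entry for each row: "travel": the shift along the tool's x, y, z in cm, a list of three; "delta_rot": the turn, a rotation vector about the tool's x, y, z in rad, a list of three. In form: {"travel": [[x, y, z], ...], "delta_rot": [[wx, wy, wz], ...]}. A call has 1 to 12 rows; each row is the pose to reach, as a shift and turn from the pose commanded when the call began, along the tool's axes at that moment; what a row does not reach only later rows make up. A row lasts 1/12 s, in which the tool goes at most 41.7 mm and 7.16 degrees, less where a joint would pass 70% of its speed; a pose out of reach is approached as far as the arm can. A call with a gripper value outside its range is refused whole. "grip" is the closure, from -1 (fully open) to 1 (shut), set as the call begins (left out, the last holds). The fingers move at their own pace and stop on an object; "newtons" is the grip in N (left out, the last holds). Time passes only in rows, so rows that repeat a pose let the fingers close. It gives the time, the measured TCP pose, the force and the opening at its end, in the units of the state.
- robot.read_state(): the state, without advancing time (a new reading comes with each control period).
- optics.capture(name): name is "scene" or "top" or "wrist"; returns a dict with "frame" (480x640x3 uint8, blue, green, red), "fx", "fy", "cx", "cy" (pixels), "xyz" and "rotation" of the camera in the world. Camera axes: x right, y up, looking along -z (the intrinsics and any distortion apply to the point x, -y, -z); pixel columns grow to the right and rows downward; lengths in m; the calibration is good to about 2 mm. A picture is of the moment at which its call begins. There is no depth.
- robot.finish_job(): hands the job in, once; it reports no verdict.
The state is a dict: "clock": time; "joint_pos": joint angles; "qvel": joint speeds; "joint_torque": joint torques, N m; "tcp_pos": TCP position; "eef_rot": TCP orientation; "wrist_force": force on the tool from outside, world axes, zero at the start; "torque": the same for the moment, N m; "finger_gap": finger opening in m.
Only numpy, scipy, OpenCV 4.12 (cv2) and the standard library are available. Lean on these libraries where they do the work, as an engineer would, in place of code of your own. Each camera call takes 0.05 s, during which the arm holds its last target. There are 200 camera calls.

## Task

One of the three sanding blocks packed side by side in the open case has a half-round ridge along its top: slide it endways out of the row until your fingers fit beside it, then lift it out and set it down, without dropping it, on its flat sole in the middle of the white sign panel, lengthways along the panel. Then push the case's heavy lid down until it is fully shut, gently, without letting it slam. Leave the two flat blocks in their row and do not disturb the paint can, the jar or the scraper.

Things in the scene. Friction and masses are not known exactly. Their poses are not given: they have to be found in the camera images.
- case: Open grey-painted wooden case, fixed: outside 212 mm along x, 240 mm along y, 58 mm high; walls and floor 6 mm thick (inner faces x = +-100, y = +-114 mm). Origin: centre of the underside; z up. +x points away from the robot (yaw within 0.25 rad), +y to the robot's left, where the lid is hinged. It is empty but for the row of blocks and two dividers that flank it.
- row (a point): Middle of the row's bay, on the case's floor: x = +10, y = -15, z = 6 mm in the case's frame, same axes. Two dividers (90 mm along x, 6 mm thick, top 32 mm above the bench) at y = +-64 mm from here hold the three blocks, with 2 mm of play in all. The blocks lie lengthways along x, centres at y = -40.5, 0 and +40.5 mm from here, x within 5 mm.
- slot (a point): Middle of the empty slot between the row's far ends and the case's far wall, on the floor: x = +77.5, y = -15, z = 6 mm in the case's frame. About 45 mm along x, open along y: room for shut fingers behind any block. At the row's other, near, end about 65 mm is empty down to the near wall, over the case's whole width, so a block can slide about 50 mm that way.
- lid (a joint): Angle of the case's lid in rad: 0 fully shut, lying on the walls; pi/2 upright; starts at 1.55 to 1.95 (upright or leaning outwards, to the case's +y). Painted wood, 212 mm (along the hinge) by 240 by 12 mm, 0.6 kg, no handle. A stiff friction hinge: it stays where it is left; moving it takes about 4 to 6 N near the free edge when upright, less as it comes down.
- lid_hinge (a point): Point on the lid's hinge line, midway along it: x = 0, y = +120 mm, z = 58.5 mm in the case's frame. The hinge line runs along the case's x; the lid's inner face passes through it, and the lid reaches 240 mm from it (when shut, towards the case's -y). The outer face is 12 mm farther out (on top when shut).
- round_block: The block to take: wood, 90 mm along its x, 40 mm along its y, about 0.12 kg. Flat vertical sides 32 mm high; along the middle of the top runs a half-round ridge, 28 mm wide, so it is 46 mm high in all. Origin: centre of the flat underside (sole); z up. It starts on the case's floor, 6 mm above the bench, its x along the case's x, in any of the row's three places.
- flat_block_a: Plain flat-topped wooden sanding block, 90 mm along x, 40 mm along y, 44 mm high; origin: centre of the underside. Stays in the row.
- flat_block_b: As flat_block_a, the other plain block. Stays in the row.
- panel: White primed sign panel with dark edges, lying flat, fixed, right of the case: 280 mm along its x (its length) by 150 mm along its y. Its flat field is 18 mm above the bench, 252 by 122 mm, within a raised border 14 mm wide whose top is 24 mm above the bench. Origin: centre of the underside; z up.
- paint_can: Bystander: closed metal paint can, 84 mm diameter, 100 mm high; origin: centre of the underside.
- putty_jar: Bystander: jar, 64 mm diameter, 60 mm high; origin: centre of the underside.
- scraper: Bystander: scraper about 210 mm long lying on the bench; origin near its middle, at bench height.
Not all that is in view belongs to the job. Leave any red or yellow look-alike of the flat_block_a alone.

How it is judged:
On the way, in this order (a step that is already met when the one before it is completed fails the run):
1. the ridged block has been slid endways out of the row, by about 30 mm or more, to either end, still lying on the case's floor ((x of round_block in the frame of case below -0.02 m or x of round_block in the frame of case above 0.04 m) and z of round_block in the frame of case below 0.011 m and angle between round_block's own z axis and vertical below 0.1 rad), for 0.1 s.
2. it has been lifted clear of the case (height (world z) of round_block above 0.07 m), for 0.1 s.
3. it lies on its sole in the middle of the panel, lengthways, released (x of round_block in the frame of panel between -0.03 and 0.03 m and y of round_block in the frame of panel between -0.02 and 0.02 m and z of round_block in the frame of panel between 0.014 and 0.022 m and angle between the x axis of round_block and the x axis of panel, either way round below 0.25 rad and angle between round_block's own z axis and vertical below 0.1 rad and contact force between the fingers and round_block below 0.1 N), for 0.2 s.
4. the lid has been shut (value of joint lid below 0.03 rad), for 0.2 s.
At the end, for the whole second after the job is handed in: The ridged block rests on its sole on the panel's field, its centre within 30 mm along and 20 mm across of the panel's centre, its length within 0.25 rad of the panel's; the lid is shut to within 0.03 rad; the two flat blocks lie flat within 20 mm of where they started (x of round_block in the frame of panel between -0.03 and 0.03 m and y of round_block in the frame of panel between -0.02 and 0.02 m and z of round_block in the frame of panel between 0.014 and 0.022 m and angle between the x axis of round_block and the x axis of panel, either way round below 0.25 rad and angle between each of round_block, flat_block_a, flat_block_b's own z axis and vertical below 0.1 rad and linear speed of round_block below 0.02 m/s and value of joint lid below 0.03 rad and distance of each of flat_block_a, flat_block_b from where it was at the start of the episode below 0.02 m); the robot touches nothing.
It fails at once if the lid slams: faster than 1.2 rad/s within 0.3 rad of shut (value of joint lid below 0.3 rad and velocity of joint lid below -1.2 rad/s).
It fails at once if the ridged block is dropped: it moves faster than 0.6 m/s with no finger on it (linear speed of round_block above 0.6 m/s and contact force between the fingers and round_block below 0.05 N).
It fails at once if the paint can, jar or scraper is moved more than 30 mm (distance of any of paint_can, putty_jar, scraper from where it was at the start of the episode above 0.03 m).
It also fails if it takes over 72 s, if anything falls off the work surface, if the arm or the gripper's body presses on something with over 40 N, if the wrist force passes 120 N, or if a joint passes its speed limit or range.

## Working session

There is one attempt and no reset: what is moved stays moved. The work goes in short steps, Python scripts to look and compute and a tool call to move; the robot and the scene stay as the last step left them, time stands still between calls to the robot, and variables do not carry over. Pictures are saved under pics/ and viewed, about 8 in all and at most 12, crops included, and the job is handed in when it is done.

Besides the shell and the picture viewer there is one more tool, called after "Request:" as name(argument=value, ...), one argument or row to a line, values as JSON. move_arm: Moves the arm, as the interface text tells. Its arguments: {"type":"object","properties":{"travel":{"type":"array"},"delta_rot":{"type":"array"},"grip":{"type":"number"},"newtons":{"type":"number"}},"required":["travel","delta_rot"]}

```bash
mkdir -p pics; cat > h.py <<'E'
import numpy as np, cv2
from bench import robot, optics
from scipy.spatial.transform import Rotation as R
def rot(c):
    r=np.array(c["rotation"],float)
    return r if r.shape==(3,3) else R.from_quat(r).as_matrix()
def ray(c,u,v):
    d=rot(c)@np.array([(u-c["cx"])/c["fx"],-(v-c["cy"])/c["fy"],-1.0])
    return np.array(c["xyz"],float),d/np.linalg.norm(d)
def plane(c,u,v,z):
    o,d=ray(c,u,v); return o+d*(z-o[2])/d[2]
def proj(c,p):
    q=rot(c).T@(np.array(p,float)-np.array(c["xyz"]))
    return np.array([c["cx"]-c["fx"]*q[0]/q[2], c["cy"]+c["fy"]*q[1]/q[2]])
def tri(c1,p1,c2,p2):
    o1,d1=ray(c1,*p1);o2,d2=ray(c2,*p2)
    t=np.linalg.lstsq(np.c_[d1,-d2],o2-o1,rcond=None)[0]
    a=o1+t[0]*d1;b=o2+t[1]*d2
    return (a+b)/2,np.linalg.norm(a-b)
def snap(n,f=None):
    c=optics.capture(n)
    if f: cv2.imwrite("pics/"+f,c["frame"]); np.save("pics/"+f+".npy",{k:v for k,v in c.items()},allow_pickle=True)
    return c
def load(f): return np.load("pics/"+f+".npy",allow_pickle=True).item()
E
python3 - <<'E'
from h import *
for n in["scene","top","wrist"]:
    c=snap(n,n+"0.png"); print({k:v for k,v in c.items() if k!="frame"})
print(robot.read_state())
E
```

```text
{'fx': 511.179812883702, 'fy': 511.179812883702, 'cx': 329.11229779571, 'cy': 238.08953191364915, 'xyz': array([ 1.34056163, -0.09736304,  1.20388098]), 'rotation': array([0.21892083, 0.21242159, 0.64944762, 0.69654039])}
{'fx': 465.1845925278695, 'fy': 465.1845925278695, 'cx': 322.7359036699137, 'cy': 239.33522928938174, 'xyz': array([ 0.35764578, -0.06049931,  1.21180473]), 'rotation': array([ 0.05685306, -0.05558749, -0.70447392,  0.70526183])}
{'fx': 397.09861585151293, 'fy': 397.09861585151293, 'cx': 323.0084039124124, 'cy': 237.90122787539613, 'xyz': array([ 0.33837218, -0.53087986,  0.37158874]), 'rotation': array([-0.13802506,  0.08974669, -0.5302924 ,  0.83167577])}
{'clock': 0.15, 'joint_pos': array([-1.20569828e+00,  3.08848865e-01,  1.63489373e+00,  8.13791062e-06,
        1.19970665e+00, -6.96862849e-02]), 'qvel': array([-0.00108636, -0.00211963, -0.00310089, -0.00059179, -0.00049589,
       -0.00028513]), 'joint_torque': array([-2.40929294e-04, -4.15801370e+01, -2.77146631e+01, -1.47246560e-04,
        6.08459333e-03, -7.04575427e-06]), 'tcp_pos': array([ 0.26302061, -0.56627213,  0.24428375]), 'eef_rot': array([ 9.76463135e-01,  2.15682367e-01, -1.32867161e-04, -9.18744312e-04]), 'wrist_force': array([0.77426831, 0.03397264, 0.17294099]), 'torque': array([0.01869133, 0.0216391 , 0.04516239]), 'finger_gap': 0.08551534278790977}
```

View pics/top0.png

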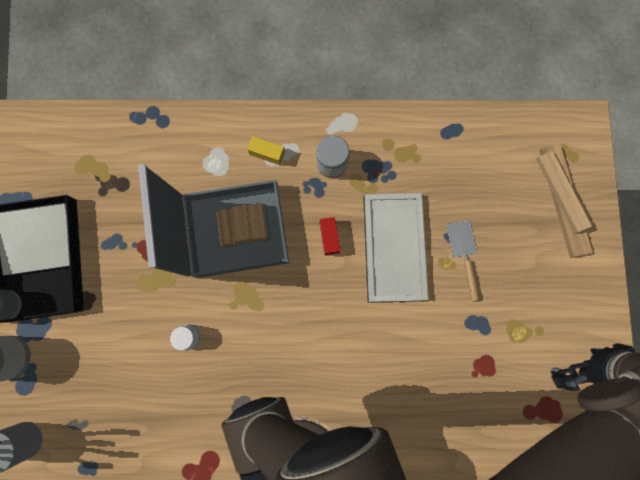

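View pics/scene0.png

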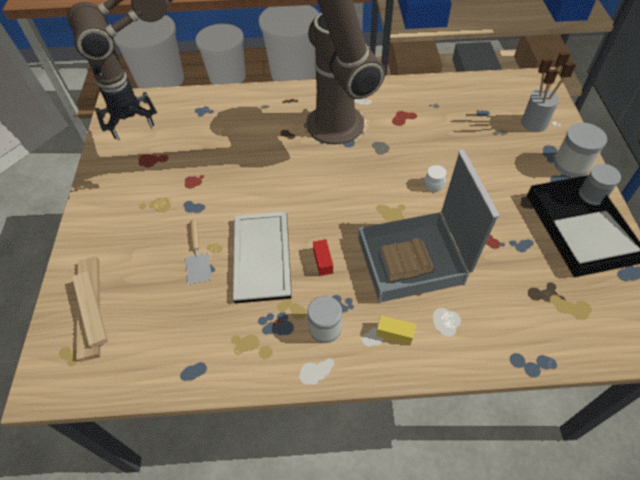

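The top view shows the case near (237,230), with the lid leaning left, and the row at (243,224). The panel is at (396,248), the can at (333,156), the jar at (185,338) and the scraper at (463,258). The red (330,236) and yellow (266,149) blocks are decoys. The candidates for the ridged block are the three brown blocks at about (226,225), (242,224) and (258,223), so I'm zooming in on those.

```bash
python3 - <<'E'
from h import *
t=load("top0.png");s=load("scene0.png")
a=cv2.resize(t["frame"][170:285,135:295],None,fx=5,fy=5,interpolation=cv2.INTER_CUBIC)[:, :800]
b=cv2.resize(s["frame"][220:300,345:475],None,fx=5,fy=5,interpolation=cv2.INTER_CUBIC)
a=cv2.resize(a,(400,288)); a=cv2.resize(t["frame"][190:260,200:280],(640,560),interpolation=cv2.INTER_CUBIC)[:, :]
b=cv2.resize(b,(650,400))
a=cv2.resize(a,(400,350));b=cv2.resize(b,(400,246))
a=cv2.convertScaleAbs(cv2.resize(t["frame"][195:255,205:280],(400,320),interpolation=cv2.INTER_CUBIC),alpha=1.8)
b=cv2.convertScaleAbs(cv2.resize(s["frame"][228:288,370:445],(400,320),interpolation=cv2.INTER_CUBIC),alpha=1.8)
cv2.imwrite("pics/crop1.png",np.hstack([a,b]))
# panel and case outline estimates
def quad(c,mask,name):
    cs=max(cv2.findContours(mask,0,2)[0],key=cv2.contourArea)
    print(name,cv2.minAreaRect(cs),cv2.boxPoints(cv2.minAreaRect(cs)).round(1).tolist())
    return cv2.minAreaRect(cs)
for c,n,roi in((t,"top",(350,180,90,135)),(s,"scene",(225,205,75,105))):
    x,y,w,h=roi; f=c["frame"]; hsv=cv2.cvtColor(f,cv2.COLOR_BGR2HSV)
    m=np.zeros(f.shape[:2],np.uint8); m[y:y+h,x:x+w]=((hsv[...,1]<60)&(hsv[...,2]>100))[y:y+h,x:x+w]*255
    m=cv2.morphologyEx(m,cv2.MORPH_CLOSE,np.ones((5,5)))
    cs=max(cv2.findContours(m,0,2)[0],key=cv2.contourArea)
    ap=cv2.approxPolyDP(cs,6,True)[:,0]
    print(n,ap.tolist())
    for p in ap: print(plane(c,*p,0.021).round(4))
for p in [(188,189),(278,182),(287,265),(191,276)]: print("case rim?",plane(t,*p,.058).round(3))
E
```

```text
top [[421, 193], [364, 195], [368, 301], [428, 298]]
[ 0.6727 -0.3169  0.021 ]
[ 0.6671 -0.1667  0.021 ]
[ 0.3904 -0.1733  0.021 ]
[ 0.3982 -0.3258  0.021 ]
scene [[285, 211], [235, 216], [233, 299], [290, 294]]
[ 0.3893 -0.1788  0.021 ]
[ 0.397  -0.3259  0.021 ]
[ 0.6746 -0.3199  0.021 ]
[ 0.6705 -0.1701  0.021 ]
case rim? [0.673 0.286 0.058]
case rim? [0.692 0.057 0.058]
case rim? [0.478 0.031 0.058]
case rim? [0.45  0.269 0.058]
```

View pics/crop1.png

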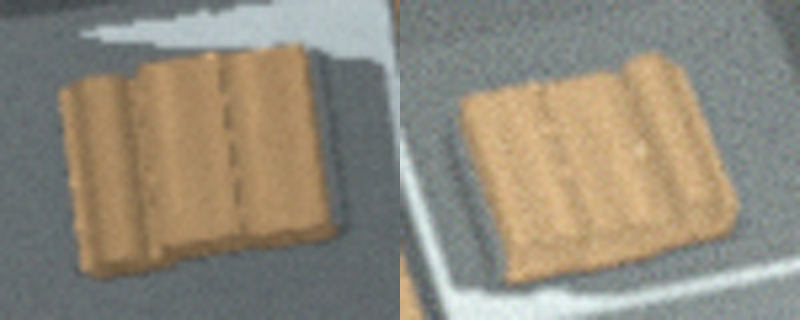

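The ridged block is in the left (+y) place, next to the lid, and both views agree on this. I'll move above the case with the fingers shut for a near look.

Request:
move_arm(
  travel=[
    [0, 0, -12],
    [12, -13, -12],
    [24, -27, -12],
    [36, -41, -12],
    [47, -55, -12],
    [47, -55, -12],
    [47, -55, -12],
    [47, -55, -12],
    [47, -55, -12],
    [47, -55, -12],
    [47, -55, -12],
    [47, -55, -12],
  ],
  delta_rot=[
    [0, 0, 0],
    [0, 0, 0.1],
    [0, 0, 0.2],
    [0, 0, 0.31],
    [0, 0, 0.31],
    [0, 0, 0.31],
    [0, 0, 0.31],
    [0, 0, 0.31],
    [0, 0, 0.31],
    [0, 0, 0.31],
    [0, 0, 0.31],
    [0, 0, 0.31],
  ],
  grip=1,
  newtons=40,
)

```text
clock: 1.15
tcp_pos: [0.3859, -0.1293, 0.3434]
eef_rot: [0.998, 0.062, 0.0, 0.0]
wrist_force: [1.4, -0.2, 0.9]
finger_gap: 0.0
```

Request:
move_arm(
  travel=[
    [2.5, -4, 0],
    [5, -8, 0],
    [7, -12, 0],
    [9, -16, 0],
    [10, -20, 0],
    [10, -24, 0],
    [10, -25, 0],
    [10, -25, 0],
    [10, -25, 0],
  ],
  delta_rot=[
    [0, 0, 0],
    [0, 0, 0],
    [0, 0, 0],
    [0, 0, 0],
    [0, 0, 0],
    [0, 0, 0],
    [0, 0, 0],
    [0, 0, 0],
    [0, 0, 0],
  ],
)

```text
clock: 1.9
tcp_pos: [0.4537, 0.1303, 0.3428]
eef_rot: [0.998, 0.064, -0.001, 0.0]
wrist_force: [-1.0, -1.6, -1.2]
finger_gap: 0.0004
```

```bash
python3 - <<'E'
from h import *
c=snap("wrist","wrist1.png"); print(c["xyz"],rot(c)); print(robot.read_state()["tcp_pos"])
E
```

```text
[0.53626309 0.1413691  0.47020705] [[ 1.28170377e-01  9.37538665e-01  3.23409346e-01]
 [-9.91752133e-01  1.21245467e-01  4.15601187e-02]
 [-2.47699164e-04 -3.26068685e-01  9.45346048e-01]]
[0.4539203  0.1292951  0.34293127]
```

View pics/wrist1.png

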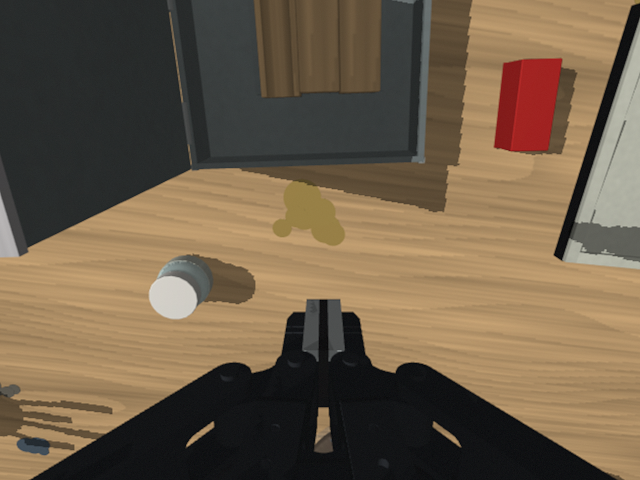

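The near end of the case shows at rows 0–165: the ridged block spans columns 255–300, the rim corners are at (192,165) and (422,160), and the jar is at (175,290). I'll shift forward to bring the whole row into view.

Request:
move_arm(
  travel=[
    [3, 0, 0],
    [6, 0, 0],
    [9, 0, 0],
    [12, 0, 0],
    [14, 0, 0],
    [14, 0, 0],
    [14, 0, 0],
  ],
  delta_rot=[
    [0, 0, 0],
    [0, 0, 0],
    [0, 0, 0],
    [0, 0, 0],
    [0, 0, 0],
    [0, 0, 0],
    [0, 0, 0],
  ],
)

```text
clock: 2.53
tcp_pos: [0.5936, 0.1447, 0.3424]
eef_rot: [0.998, 0.061, -0.001, 0.0]
wrist_force: [0.1, -0.2, -0.1]
finger_gap: -0.0001
```

```bash
python3 - <<'E'
from h import *
c=snap("wrist","wrist2.png"); print(c["xyz"]); print(robot.read_state()["tcp_pos"])
E
```

```text
[0.67634796 0.15524097 0.46970226]
[0.5928246  0.14496334 0.34267225]
```

View pics/wrist2.png

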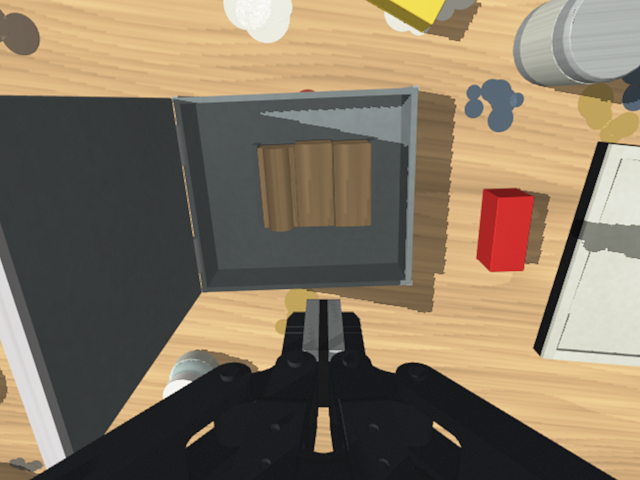

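```bash
cat >> h.py <<'E'
def fitrect(P,L,W):
    # P corners in order (+x+y),(+x-y),(-x-y),(-x+y); rigid fit
    Q=np.array([[L,W],[L,-W],[-L,-W],[-L,W]])/2; P=np.array(P)[:,:2]
    p0=P.mean(0); H=(Q.T@(P-p0)); th=np.arctan2(H[0,1]-H[1,0],H[0,0]+H[1,1])
    M=np.array([[np.cos(th),-np.sin(th)],[np.sin(th),np.cos(th)]])
    return p0,th,(P-p0-Q@M.T)
E
python3 - <<'E'
from h import *
c1=load("wrist1.png");c2=load("wrist2.png")
print("rimR",tri(c1,(423,161),c2,(412,284))); print("rimL",tri(c1,(192,168),c2,(203,291)))
print("flat near R",tri(c1,(381,93),c2,(371,226)))
print("ridge blk nearL",tri(c1,(262,97),c2,(266,231)))
P=[plane(c2,*p,.058) for p in[(174,99),(417,88),(412,284),(203,291)]]
p0,th,res=fitrect(P,.212,.240); print("case",p0,th,res.round(4).tolist())
M=np.array([[np.cos(th),-np.sin(th)],[np.sin(th),np.cos(th)]])
for n,uv,z in[("flat farR",(370,140),.05),("flat nearR",(371,226),.05),("flat farL",(295,142),.05),("flat nearL",(299,226),.05),("ridge nearL",(266,231),.038),("ridge farL",(258,145),.038)]:
    p=plane(c2,*uv,z)[:2]; print(n,p.round(4),"case:",((p-p0)@M).round(4))
# lid free edge corners outer: two views unavailable; near corner
print("lid near corner", tri(c1,(22,254),c2,(68,470)))
E
```

```text
rimR (array([0.49139109, 0.03065982, 0.05655327]), np.float64(0.0016895371988889189))
rimL (array([0.4537705 , 0.2673891 , 0.05782863]), np.float64(0.0004496805444458641))
flat near R (array([0.55114525, 0.08522305, 0.04522516]), np.float64(0.0012191102013079976))
ridge blk nearL (array([0.53216192, 0.20202205, 0.04914976]), np.float64(0.0007835052831262386))
case [0.57617795 0.16596679] 0.1638889534617356 [[-0.0013, -0.0014], [-0.0015, 0.0014], [0.0009, -0.0001], [0.0019, 0.0]]
flat farR [0.6441 0.1026] case: [ 0.0566 -0.0736]
flat nearR [0.5525 0.0866] case: [-0.0363 -0.0744]
flat farL [0.6326 0.1791] case: [0.0578 0.0038]
flat nearL [0.5428 0.1657] case: [-0.033   0.0052]
ridge nearL [0.5284 0.2029] case: [-0.0411  0.0442]
ridge farL [0.6235 0.2186] case: [0.0552 0.0442]
lid near corner (array([0.44466641, 0.28328192, 0.2851391 ]), np.float64(0.0029607457685974694))
```

Case centre is (0.576, 0.166) with yaw 0.164, and the blocks check out to within 1–2 mm. I'll descend to hover over the slot behind the ridged block.

Request:
move_arm(
  travel=[
    [2, -2, 0],
    [4, -4, 0],
    [6.3, -5.1, 0],
    [6.3, -5.1, 3],
    [6.3, -5.1, 7],
    [6.3, -5.1, 11],
    [6.3, -5.1, 15],
    [6.3, -5.1, 19],
    [6.3, -5.1, 23],
    [6.3, -5.1, 26],
    [6.3, -5.1, 26],
    [6.3, -5.1, 26],
  ],
  delta_rot=[
    [0, 0, -0.02],
    [0, 0, -0.04],
    [0, 0, -0.04],
    [0, 0, -0.04],
    [0, 0, -0.04],
    [0, 0, -0.04],
    [0, 0, -0.04],
    [0, 0, -0.04],
    [0, 0, -0.04],
    [0, 0, -0.04],
    [0, 0, -0.04],
    [0, 0, -0.04],
  ],
)

```text
clock: 3.58
tcp_pos: [0.6468, 0.2039, 0.0817]
eef_rot: [0.997, 0.082, -0.003, 0.0]
wrist_force: [0.8, 0.3, 0.6]
finger_gap: 0.0001
```

```bash
cat >> h.py <<'E'
P0=np.array([.5762,.1660]);TH=.164
MC=np.array([[np.cos(TH),-np.sin(TH)],[np.sin(TH),np.cos(TH)]])
def incase(p): return (np.array(p)[:2]-P0)@MC
def tostep(x,y,z,st):  # world target -> tool cm
    return (R.from_quat(st["eef_rot"]).inv().apply(np.array([x,y,z])-st["tcp_pos"])*100).round(2)
def fromcase(x,y): return P0+MC@np.array([x,y])
def yaw(st): return R.from_quat(st["eef_rot"]).as_matrix()[:2,0]
E
python3 - <<'E'
from h import *
c=snap("wrist","wrist3.png"); s=robot.read_state(); print(s["tcp_pos"],incase(s["tcp_pos"]),np.arctan2(*yaw(s)[::-1]))
print(tostep(*fromcase(.0775,.025),.024,s))
E
```

```text
[0.64943038 0.20473003 0.08457913] [0.07857108 0.02625434] 0.1643206967187673
[-0.11  0.13  6.06]
```

View pics/wrist3.png

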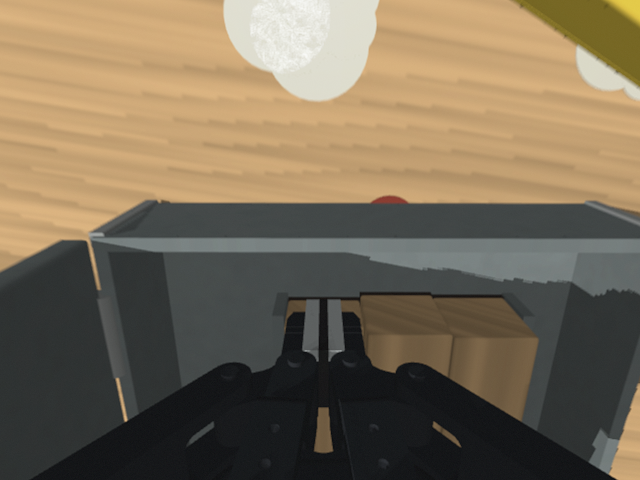

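The fingers (column 323) are centred on the ridged block (columns 283–361), in the slot behind it. Now I'll descend and push.

Request:
move_arm(
  travel=[
    [-0.1, 0.1, 2],
    [-0.1, 0.1, 4],
    [-0.1, 0.1, 5.5],
    [-0.1, 0.1, 6],
    [-0.1, 0.1, 6],
    [-0.1, 0.1, 6],
  ],
  delta_rot=[
    [0, 0, 0],
    [0, 0, 0],
    [0, 0, 0],
    [0, 0, 0],
    [0, 0, 0],
    [0, 0, 0],
  ],
)

```text
clock: 4.13
tcp_pos: [0.6495, 0.2042, 0.0248]
eef_rot: [0.997, 0.082, 0.001, -0.0]
wrist_force: [-0.1, -0.1, 0.1]
finger_gap: 0.0001
```

Request:
move_arm(
  travel=[
    [-0.5, 0, 0],
    [-1, 0, 0],
    [-1.5, 0, 0],
    [-2, 0, 0],
    [-2.5, 0, 0],
    [-3, 0, 0],
    [-3.5, 0, 0],
    [-4, 0, 0],
    [-4.5, 0, 0],
    [-5, 0, 0],
    [-5, 0, 0],
  ],
  delta_rot=[
    [0, 0, 0],
    [0, 0, 0],
    [0, 0, 0],
    [0, 0, 0],
    [0, 0, 0],
    [0, 0, 0],
    [0, 0, 0],
    [0, 0, 0],
    [0, 0, 0],
    [0, 0, 0],
    [0, 0, 0],
  ],
)

```text
clock: 5.05
tcp_pos: [0.5973, 0.1955, 0.0229]
eef_rot: [0.997, 0.082, -0.001, 0.0]
wrist_force: [-0.8, -0.1, 1.4]
finger_gap: 0.0
```

```bash
python3 - <<'E'
from h import *
s=robot.read_state(); print(s["tcp_pos"],incase(s["tcp_pos"]),s["wrist_force"])
snap("top","top1.png"); snap("scene","scene1.png")
E
```

```text
[0.59733577 0.19546865 0.02286561] [0.0256634  0.02562249] [-0.77721803 -0.1007157   1.43721158]
```

Request:
move_arm(
  travel=[
    [-0.4, 0, 0],
    [-0.8, 0, 0],
    [-1.2, 0, 0],
    [-1.2, 0, 0],
  ],
  delta_rot=[
    [0, 0, 0],
    [0, 0, 0],
    [0, 0, 0],
    [0, 0, 0],
  ],
)

```text
clock: 5.48
tcp_pos: [0.5862, 0.1936, 0.023]
eef_rot: [0.997, 0.082, -0.001, 0.0]
wrist_force: [0.6, -0.0, -0.4]
finger_gap: 0.0001
```

Request:
move_arm(
  travel=[
    [0.5, 0, 0],
    [0.5, 0, -2],
    [0.5, 0, -5],
    [0.5, 0, -9],
    [-2, 0, -13],
    [-5, 0, -17],
    [-8, 0, -20],
    [-10, 0, -20],
    [-12, 0, -20],
    [-12, 0, -20],
    [-12, 0, -20],
  ],
  delta_rot=[
    [0, 0, 0],
    [0, 0, 0],
    [0, 0, 0],
    [0, 0, 0],
    [0, 0, 0],
    [0, 0, 0],
    [0, 0, 0],
    [0, 0, 0],
    [0, 0, 0],
    [0, 0, 0],
    [0, 0, 0],
  ],
)

```text
clock: 6.4
tcp_pos: [0.4687, 0.1741, 0.2238]
eef_rot: [0.997, 0.082, 0.001, -0.0]
wrist_force: [0.2, 0.6, 0.7]
finger_gap: -0.0001
```

```bash
python3 - <<'E'
from h import *
c=snap("wrist","wrist4.png"); s=robot.read_state(); print(s["tcp_pos"],incase(s["tcp_pos"]),np.arctan2(*yaw(s)[::-1]),c["xyz"])
E
```

```text
[0.46957829 0.17426502 0.22358558] [-0.10384168  0.02556181] 0.1648875667780539 [0.55050901 0.18811704 0.35131685]
```

View pics/wrist4.png

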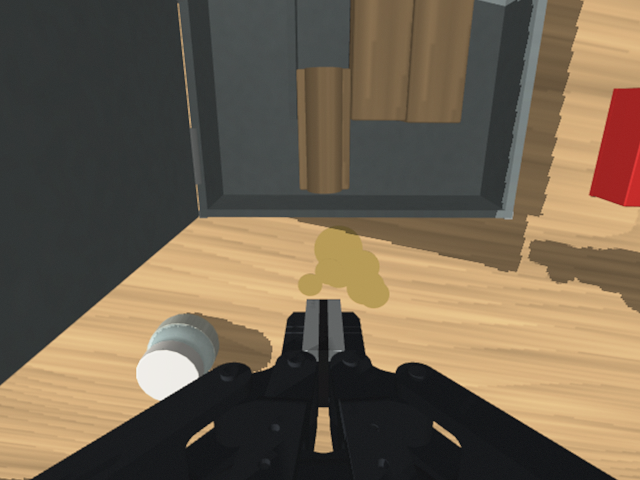

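The ridged block is slid out: shoulder corners at (300,188), (349,188), (297,68) and (350,67), with the flat blocks still in place (near ends at row 121).

```bash
python3 - <<'E'
from h import *
c=load("wrist4.png")
P=[plane(c,*p,.038) for p in[(297,68),(350,67),(349,188),(300,188)]]
p0,th,r=fitrect(P,.09,.04); print("ridged",p0,th,incase(p0),r.round(4).tolist())
for p in[(352,120),(461,122)]: print("flat near",incase(plane(c,*p,.05)))
s=robot.read_state(); g=fromcase(-.060,incase(p0)[1]); print(g,tostep(*g,.023,s))
E
```

```text
ridged [0.53018176 0.18422584] 0.17474752124682558 [-0.04242511  0.0254945 ] [[-0.0006, -0.0008], [-0.0006, 0.0006], [0.0003, 0.0005], [0.0008, -0.0003]]
flat near [-0.03413174  0.00516026]
flat near [-0.03541698 -0.07432578]
[0.51284269 0.18135646] [4.350e+00 1.000e-02 2.007e+01]
```

Request:
move_arm(
  travel=[
    [2, 0, 0],
    [4.5, 0, 0],
    [4.5, 0, 2],
    [4.5, 0, 5],
    [4.5, 0, 8],
    [4.5, 0, 11],
    [4.5, 0, 14],
    [4.5, 0, 17],
    [4.5, 0, 19],
    [4.5, 0, 19.9],
    [4.5, 0, 19.9],
    [4.5, 0, 19.9],
  ],
  delta_rot=[
    [0, 0, 0],
    [0, 0, 0],
    [0, 0, 0],
    [0, 0, 0],
    [0, 0, 0],
    [0, 0, 0],
    [0, 0, 0],
    [0, 0, 0],
    [0, 0, 0],
    [0, 0, 0],
    [0, 0, 0],
    [0, 0, 0],
  ],
  grip=-1,
)

```text
clock: 7.45
tcp_pos: [0.514, 0.1816, 0.0238]
eef_rot: [0.997, 0.082, -0.0, 0.0]
wrist_force: [-0.4, -0.7, -0.1]
finger_gap: 0.0856
```

Request:
move_arm(
  travel=[
    [0, 0, 0],
    [0, 0, 0],
    [0, 0, 0],
    [0, 0, 0],
    [0, 0, 0],
    [0, 0, 0],
    [0, 0, 0],
    [0, 0, 0],
  ],
  delta_rot=[
    [0, 0, 0],
    [0, 0, 0],
    [0, 0, 0],
    [0, 0, 0],
    [0, 0, 0],
    [0, 0, 0],
    [0, 0, 0],
    [0, 0, 0],
  ],
  grip=1,
  newtons=50,
)

```text
clock: 8.12
tcp_pos: [0.5147, 0.1819, 0.0259]
eef_rot: [0.997, 0.082, 0.001, -0.0]
wrist_force: [-0.1, -0.1, 6.5]
finger_gap: 0.0393
```

Request:
move_arm(
  travel=[
    [0, 0, -0.5],
    [0, 0, -1.5],
    [0, 0, -3],
    [0, 0, -5],
    [0, 0, -7],
    [0, 0, -9],
    [0, 0, -11],
    [0, 0, -13],
    [0, 0, -14],
    [0, 0, -14],
    [0, 0, -14],
  ],
  delta_rot=[
    [0, 0, 0],
    [0, 0, 0],
    [0, 0, 0],
    [0, 0, 0],
    [0, 0, 0],
    [0, 0, 0],
    [0, 0, 0],
    [0, 0, 0],
    [0, 0, 0],
    [0, 0, 0],
    [0, 0, 0],
  ],
)

```text
clock: 9.03
tcp_pos: [0.5133, 0.1815, 0.1646]
eef_rot: [0.997, 0.082, 0.0, -0.0]
wrist_force: [-0.5, -0.6, -1.7]
finger_gap: 0.039
```

```bash
python3 - <<'E'
from h import *
c=snap("wrist","wrist5.png"); s=robot.read_state(); print(s["tcp_pos"],s["finger_gap"],np.arctan2(*yaw(s)[::-1]))
t=load("top1.png"); sc=load("scene1.png")
# precise panel: white field/dark edges; use outer border top at .024 
for cc,n,(x,y,w,h) in((t,"top",(350,180,90,135)),(sc,"scene",(225,205,75,105))):
    hsv=cv2.cvtColor(cc["frame"],cv2.COLOR_BGR2HSV); m=np.zeros(hsv.shape[:2],np.uint8)
    m[y:y+h,x:x+w]=((hsv[...,1]<60)&(hsv[...,2]>100))[y:y+h,x:x+w]*255
    m=cv2.morphologyEx(m,cv2.MORPH_OPEN,np.ones((3,3)));m=cv2.morphologyEx(m,cv2.MORPH_CLOSE,np.ones((5,5)))
    k=max(cv2.findContours(m,0,2)[0],key=cv2.contourArea)
    W=np.array([plane(cc,*p,.024)[:2] for p in k[:,0]],np.float32)*1000
    print(n,cv2.minAreaRect(W))
    h_=cv2.approxPolyDP(k,6,True)[:,0]; print(h_.tolist())
E
```

```text
[0.51244053 0.18127573 0.16347806] 0.03900378176442309 0.16478881513625318
top ((530.929931640625, -245.32977294921875), (280.1590881347656, 153.3495330810547), 1.618104100227356)
[[421, 193], [364, 195], [368, 301], [427, 299]]
scene ((534.8673095703125, -247.94671630859375), (285.6549987792969, 154.58236694335938), 1.5079947710037231)
[[285, 211], [235, 216], [233, 299], [290, 295]]
```

View pics/wrist5.png

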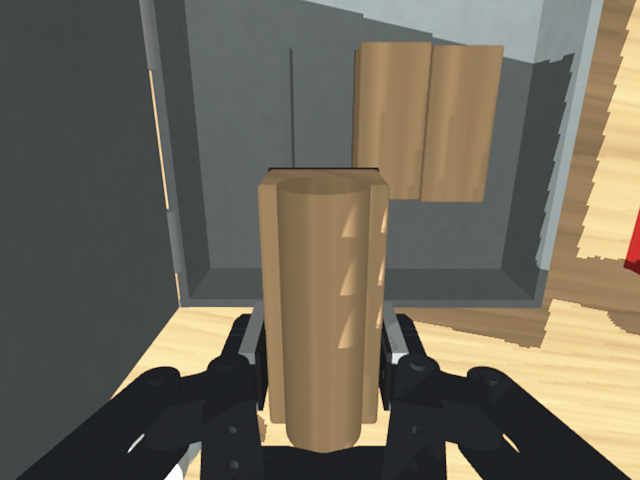

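The ridged block is held level and square, and the flat blocks stay in the row. I'll carry it over the panel, with centre at about (0.533, -0.247) and yaw 0.028.

Request:
move_arm(
  travel=[
    [-0.3, 1.5, 0],
    [-0.7, 4.5, 0],
    [-1.2, 8, 0],
    [-1.8, 12, 0],
    [-2.5, 16, 0],
    [-3.2, 20, 0],
    [-3.8, 24, 0],
    [-4.4, 28, 0],
    [-5, 32, 0],
    [-5.7, 36, 0],
    [-6.2, 40, 0],
    [-6.6, 42.3, 0],
  ],
  delta_rot=[
    [0, 0, 0],
    [0, 0, 0.01],
    [0, 0, 0.03],
    [0, 0, 0.05],
    [0, 0, 0.07],
    [0, 0, 0.09],
    [0, 0, 0.11],
    [0, 0, 0.13],
    [0, 0, 0.137],
    [0, 0, 0.137],
    [0, 0, 0.137],
    [0, 0, 0.137],
  ],
)

```text
clock: 10.08
tcp_pos: [0.5164, -0.2503, 0.1624]
eef_rot: [1.0, 0.013, -0.001, 0.0]
wrist_force: [0.1, -0.5, -1.7]
finger_gap: 0.0393
```

Request:
move_arm(
  travel=[
    [0, 0, 0],
    [0, 0, 2],
    [0, 0, 4],
    [0, 0, 6],
    [0, 0, 8],
    [0, 0, 9],
    [0, 0, 9],
    [0, 0, 9],
  ],
  delta_rot=[
    [0, 0, 0],
    [0, 0, 0],
    [0, 0, 0],
    [0, 0, 0],
    [0, 0, 0],
    [0, 0, 0],
    [0, 0, 0],
    [0, 0, 0],
  ],
)

```text
clock: 10.75
tcp_pos: [0.5167, -0.2455, 0.073]
eef_rot: [1.0, 0.014, -0.001, -0.001]
wrist_force: [0.6, -0.5, -1.0]
finger_gap: 0.0392
```

```bash
python3 - <<'E'
from h import *
c=snap("wrist","wrist6.png"); t=snap("top","top2.png"); s=robot.read_state(); print(s["tcp_pos"],s["finger_gap"],np.arctan2(*yaw(s)[::-1]))
print(tostep(.517,-.247,.038,s))
cv2.imwrite("pics/c6.png",np.hstack([cv2.resize(c["frame"],(400,300)),cv2.resize(t["frame"][180:315,335:515],(400,300))]))
E
```

```text
[ 0.51847938 -0.24672417  0.07517903] 0.039026589146472716 0.028105301388740025
[-0.15  0.02  3.72]
```

View pics/c6.png

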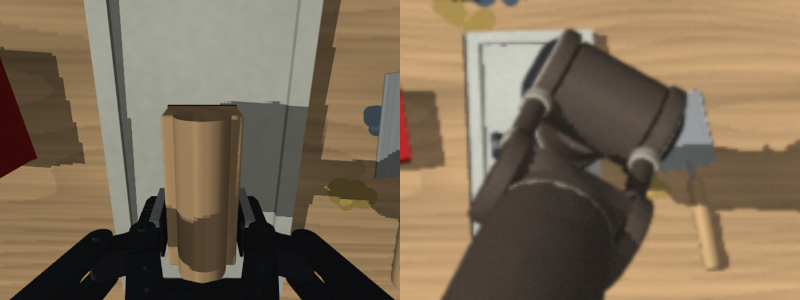

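The block hangs over the middle of the panel (block column 203, field centre about 207). I'll lower it gently.

Request:
move_arm(
  travel=[
    [-0.1, 0, 1],
    [-0.1, 0, 2],
    [-0.1, 0, 2.8],
    [-0.1, 0, 3.3],
    [-0.1, 0, 3.6],
    [-0.1, 0, 3.6],
    [-0.1, 0, 3.6],
  ],
  delta_rot=[
    [0, 0, 0],
    [0, 0, 0],
    [0, 0, 0],
    [0, 0, 0],
    [0, 0, 0],
    [0, 0, 0],
    [0, 0, 0],
  ],
)

```text
clock: 11.43
tcp_pos: [0.5167, -0.2467, 0.0382]
eef_rot: [1.0, 0.014, 0.0, 0.0]
wrist_force: [-0.2, -0.4, -2.3]
finger_gap: 0.0392
```

Request:
move_arm(
  travel=[
    [0, 0, 0.1],
    [0, 0, 0.1],
    [0, 0, 0.1],
  ],
  delta_rot=[
    [0, 0, 0],
    [0, 0, 0],
    [0, 0, 0],
  ],
)

```text
clock: 11.68
tcp_pos: [0.5168, -0.2467, 0.0379]
eef_rot: [1.0, 0.014, 0.0, 0.0]
wrist_force: [-3.4, 0.8, 4.3]
finger_gap: 0.0392
```

Request:
move_arm(
  travel=[
    [0, 0, 0.1],
    [0, 0, 0.1],
    [0, 0, 0.1],
  ],
  delta_rot=[
    [0, 0, 0],
    [0, 0, 0],
    [0, 0, 0],
  ],
)

```text
clock: 11.93
tcp_pos: [0.5168, -0.2468, 0.0379]
eef_rot: [1.0, 0.014, -0.0, -0.0]
wrist_force: [-5.7, 2.5, 10.9]
finger_gap: 0.039
```

Contact is made. Releasing with a partial opening.

Request:
move_arm(
  travel=[
    [0, 0, 0],
    [0, 0, 0],
    [0, 0, 0],
    [0, 0, 0],
    [0, 0, 0],
    [0, 0, 0],
  ],
  delta_rot=[
    [0, 0, 0],
    [0, 0, 0],
    [0, 0, 0],
    [0, 0, 0],
    [0, 0, 0],
    [0, 0, 0],
  ],
  grip=-0.4,
)

```text
clock: 12.43
tcp_pos: [0.5165, -0.2466, 0.036]
eef_rot: [1.0, 0.014, -0.0, -0.0]
wrist_force: [-0.1, -0.4, -0.1]
finger_gap: 0.06
```

Request:
move_arm(
  travel=[
    [0, 0, -1],
    [0, 0, -3],
    [0, 0, -6],
    [0, 0, -9],
    [0, 0, -13],
    [0, 0, -17],
    [0, 0, -21],
    [0, 0, -25],
    [0, 0, -25],
    [0, 0, -25],
  ],
  delta_rot=[
    [0, 0, 0],
    [0, 0, 0],
    [0, 0, 0],
    [0, 0, 0],
    [0, 0, 0],
    [0, 0, 0],
    [0, 0, 0],
    [0, 0, 0],
    [0, 0, 0],
    [0, 0, 0],
  ],
)

```text
clock: 13.27
tcp_pos: [0.5186, -0.2477, 0.2913]
eef_rot: [1.0, 0.014, 0.004, 0.002]
wrist_force: [-0.6, 0.5, -0.1]
finger_gap: 0.06
```

```bash
python3 - <<'E'
from h import *
c=snap("wrist","wrist7.png"); sc=snap("scene","scene2.png"); s=robot.read_state(); print(s["tcp_pos"],s["finger_gap"],c["xyz"])
cv2.imwrite("pics/c7.png",np.hstack([cv2.resize(c["frame"],(400,300)),cv2.resize(sc["frame"][140:320,225:505],(400,257),interpolation=cv2.INTER_CUBIC)[:300].copy() if 0 else cv2.resize(sc["frame"][140:350,225:505],(400,300),interpolation=cv2.INTER_CUBIC)]))
E
```

```text
[ 0.51610598 -0.24629089  0.28620595] 0.059752035347903035 [ 0.60064859 -0.2445653   0.41937393]
```

View pics/c7.png

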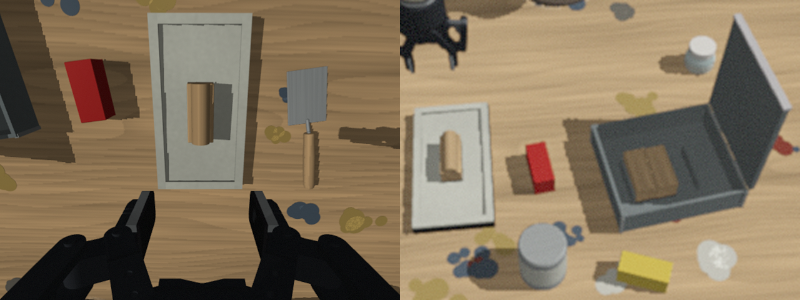

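The block is released and standing on its sole mid-panel, the flat blocks are in the row, and the lid is still up. Next I'll check the placing numerically and measure the lid angle.

```bash
cat >> h.py <<'E'
def caseplane(c,u,v,x):
    o,d=ray(c,u,v); n=np.r_[MC[:,0],0]; q=o+d*((np.r_[P0,0]@n+x-o@n)/(d@n)); return incase(q)[1],q[2]
E
python3 - <<'E'
from h import *
c=load("wrist7.png");f=c["frame"]
p0,th,r=fitrect([plane(c,*p,.024) for p in[(237,20),(403,22),(386,302),(254,302)]],.28,.15); print("panel",p0,th,r.round(4).tolist())
hsv=cv2.cvtColor(f,cv2.COLOR_BGR2HSV);m=((hsv[...,1]>70)*255).astype(np.uint8)
w=np.zeros_like(m);w[110:260,275:375]=m[110:260,275:375]
k=max(cv2.findContours(cv2.morphologyEx(w,cv2.MORPH_OPEN,np.ones((3,3))),0,2)[0],key=cv2.contourArea)
b=np.array([plane(c,*p,.045)[:2] for p in k[:,0]],np.float32)*1000; print("block",cv2.minAreaRect(b),cv2.boundingRect(k))
s=load("scene2.png");t=load("top0.png")
for n,cc,uv,x in[("top far in",t,(148,167),.106),("top far out",t,(141,167),.106),("top near in",t,(156,265),-.106),("top near out",t,(149,266),-.106),("scene far",s,(498,214),.106),("scene near",s,(461.6,152.6),-.106)]:
    y,z=caseplane(cc,*uv,x); print(n,round(y,4),round(z,4),np.arctan2(z-.0585,.12-y).round(3),np.hypot(z-.0585,.12-y).round(3))
cv2.imwrite("pics/lid.png",np.hstack([cv2.resize(t["frame"][150:290,125:205],(340,595),interpolation=cv2.INTER_CUBIC),cv2.resize(s["frame"][140:290,425:525],(397,595),interpolation=cv2.INTER_CUBIC)]))
E
```

```text
panel [ 0.5320857  -0.24511209] 0.024738689873908197 [[-0.0004, -0.0012], [-0.0015, 0.0014], [0.001, 0.0016], [0.0009, -0.0018]]
block ((529.1944580078125, -245.544921875), (95.79686737060547, 39.79821014404297), 1.5755610466003418) (299, 132, 44, 101)
top far in 0.1248 0.277 1.593 0.219
top far out 0.1371 0.2831 1.647 0.225
top near in 0.1204 0.3054 1.573 0.247
top near out 0.1336 0.3071 1.625 0.249
scene far 0.1342 0.3009 1.629 0.243
scene near 0.1354 0.2862 1.638 0.228
```

View pics/lid.png

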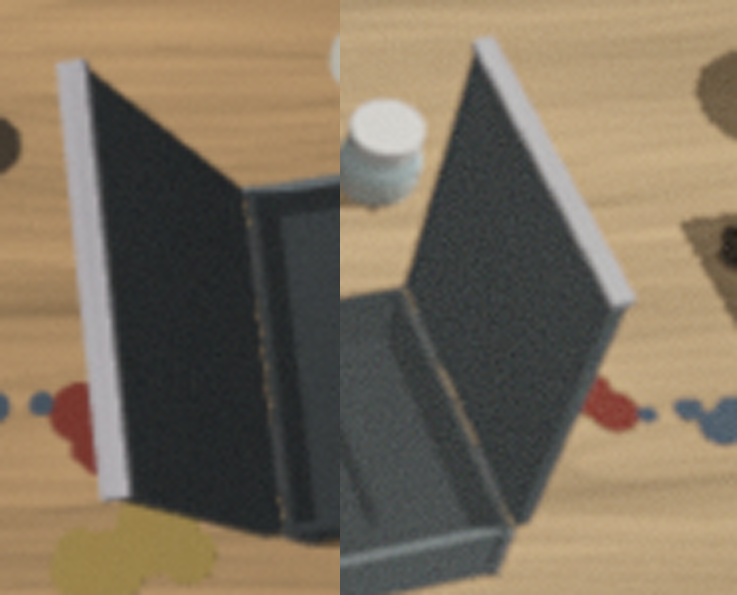

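The lid stands at about 1.59 rad, with its outer edge at case y ≈ 0.136 and its top at z ≈ 0.30. The block lies within 3 mm of the panel's centre. I'll go over and behind the lid with the fingers shut.

Request:
move_arm(
  travel=[
    [0, 0, -4],
    [0, 0, -8],
    [0.5, -2, -11],
    [0.8, -5, -13],
    [1, -9, -14],
    [1.3, -13, -14],
    [1.6, -17, -14],
    [2, -21, -14],
    [2.3, -25, -14],
    [2.6, -29, -14],
    [2.8, -33, -14],
    [3, -35, -14],
  ],
  delta_rot=[
    [0, 0, 0],
    [0, 0, 0],
    [0, 0, -0.02],
    [0, 0, -0.04],
    [0, 0, -0.06],
    [0, 0, -0.08],
    [0, 0, -0.1],
    [0, 0, -0.12],
    [0, 0, -0.136],
    [0, 0, -0.136],
    [0, 0, -0.136],
    [0, 0, -0.136],
  ],
  grip=1,
)

```text
clock: 14.37
tcp_pos: [0.5354, 0.1082, 0.4234]
eef_rot: [0.997, 0.083, -0.003, -0.001]
wrist_force: [0.3, -0.3, -0.5]
finger_gap: 0.0002
```

```bash
python3 - <<'E'
from h import *
s=robot.read_state(); print(s["tcp_pos"],np.arctan2(*yaw(s)[::-1])); print(tostep(*fromcase(0,.185),.42,s))
E
```

```text
[0.5353825  0.10817413 0.42338782] 0.16705338570982245
[  5.04 -23.52   0.37]
```

Request:
move_arm(
  travel=[
    [0.8, -4, 0],
    [1.6, -8, 0],
    [2.4, -12, 0],
    [3.4, -16, 0],
    [4.3, -20, 0],
    [5, -23, 0],
    [5, -23.5, 0],
    [5, -23.5, 0],
  ],
  delta_rot=[
    [0, 0, 0],
    [0, 0, 0],
    [0, 0, 0],
    [0, 0, 0],
    [0, 0, 0],
    [0, 0, 0],
    [0, 0, 0],
    [0, 0, 0],
  ],
)

```text
clock: 15.03
tcp_pos: [0.5466, 0.3458, 0.4226]
eef_rot: [0.997, 0.084, -0.003, 0.001]
wrist_force: [-0.4, -1.0, 0.5]
finger_gap: 0.0001
```

Request:
move_arm(
  travel=[
    [0, 0, 2],
    [0, 0, 4],
    [0, 0, 6],
    [0, 0, 8],
    [0, 0, 10],
    [0, 0, 12],
    [0, 0, 14],
    [0, 0, 14.3],
    [0, 0, 14.3],
    [0, 0, 14.3],
  ],
  delta_rot=[
    [0, 0, 0],
    [0, 0, 0],
    [0, 0, 0],
    [0, 0, 0],
    [0, 0, 0],
    [0, 0, 0],
    [0, 0, 0],
    [0, 0, 0],
    [0, 0, 0],
    [0, 0, 0],
  ],
)

```text
clock: 15.87
tcp_pos: [0.5482, 0.343, 0.2836]
eef_rot: [0.997, 0.081, -0.0, 0.0]
wrist_force: [-0.4, -0.9, 0.6]
finger_gap: -0.0004
```

```bash
python3 - <<'E'
from h import *
s=robot.read_state(); print(s["tcp_pos"],incase(s["tcp_pos"]),np.arctan2(*yaw(s)[::-1]),s["joint_pos"],s["wrist_force"])
r=.205
for th in np.arange(1.6,-.01,-.05):
    y=.12-r*np.cos(th)+.012*np.sin(th)+.0145; z=.0585+r*np.sin(th)+.012*np.cos(th)+.014
    print(round(th,2),tostep(*fromcase(0,y),z,s))
E
```

```text
[0.54820247 0.34304071 0.28357639] [0.00128283 0.17923624] 0.1626647515709745 [ 4.91986593e-01  3.19017329e-01  1.54074370e+00 -3.57349319e-04
  1.28223312e+00  1.90021987e+00] [-0.4206235  -0.85299054  0.57079162]
1.6 [-0.12  2.68  0.65]
1.55 [-0.12  3.7   0.59]
1.5 [-0.12  4.73  0.58]
1.45 [-0.12  5.75  0.62]
1.4 [-0.12  6.78  0.71]
1.35 [-0.12  7.79  0.85]
1.3 [-0.12  8.8   1.04]
1.25 [-0.11  9.8   1.28]
1.2 [-0.11 10.78  1.57]
1.15 [-0.11 11.75  1.91]
1.1 [-0.11 12.7   2.3 ]
1.05 [-0.11 13.63  2.73]
1.0 [-0.11 14.54  3.22]
0.95 [-0.11 15.42  3.74]
0.9 [-0.11 16.27  4.31]
0.85 [-0.1  17.1   4.92]
0.8 [-0.1  17.89  5.57]
0.75 [-0.1  18.65  6.26]
0.7 [-0.1  19.38  6.99]
0.65 [-0.1  20.06  7.76]
0.6 [-0.1  20.71  8.55]
0.55 [-0.1  21.32  9.38]
0.5 [-0.1  21.88 10.24]
0.45 [-0.1  22.41 11.12]
0.4 [-0.09 22.88 12.03]
0.35 [-0.09 23.31 12.96]
0.3 [-0.09 23.7  13.91]
0.25 [-0.09 24.03 14.88]
0.2 [-0.09 24.32 15.87]
0.15 [-0.09 24.56 16.87]
0.1 [-0.09 24.74 17.88]
0.05 [-0.09 24.88 18.9 ]
-0.0 [-0.09 24.96 19.92]
```

Request:
move_arm(
  travel=[
    [0, 1, 0.4],
    [0, 2, 0.6],
    [0, 3, 0.6],
    [0, 4, 0.6],
    [0, 5, 0.6],
    [0, 6, 0.6],
    [0, 7, 0.7],
    [0, 8, 0.9],
    [0, 9, 1.1],
    [0, 10, 1.3],
    [0, 10.8, 1.6],
    [0, 10.8, 1.6],
  ],
  delta_rot=[
    [0, 0, 0],
    [0, 0, 0],
    [0, 0, 0],
    [0, 0, 0],
    [0, 0, 0],
    [0, 0, 0],
    [0, 0, 0],
    [0, 0, 0],
    [0, 0, 0],
    [0, 0, 0],
    [0, 0, 0],
    [0, 0, 0],
  ],
)

```text
clock: 16.87
tcp_pos: [0.5657, 0.2349, 0.2663]
eef_rot: [0.997, 0.081, -0.0, 0.001]
wrist_force: [-0.5, -0.5, 0.2]
finger_gap: 0.0002
```

```bash
python3 - <<'E'
from h import *
s=robot.read_state(); print(incase(s["tcp_pos"]),s["tcp_pos"][2],s["wrist_force"])
w=snap("wrist","w8.png");t=snap("scene","s8.png")
cv2.imwrite("pics/c8.png",np.hstack([cv2.resize(w["frame"],(400,300)),cv2.resize(t["frame"][100:340,340:540],(250,300))]))
E
```

```text
[0.00090042 0.06969039] 0.26625696201664545 [-0.46391957 -0.45457547  0.15778371]
```

View pics/c8.png

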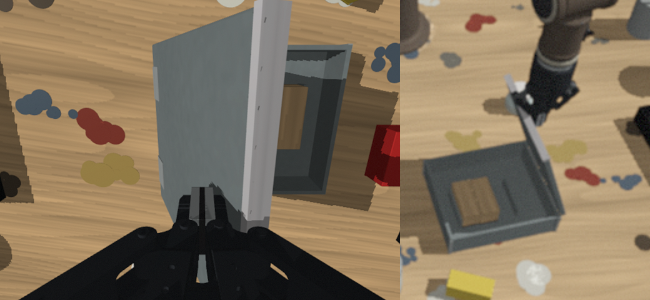

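The lid is following the fingers, now at about 1.2 rad. Continuing along the arc.

Request:
move_arm(
  travel=[
    [0, 1, 0.3],
    [0, 1.9, 0.7],
    [0, 2.8, 1.1],
    [0, 3.7, 1.6],
    [0, 4.6, 2.1],
    [0, 5.5, 2.7],
    [0, 6.3, 3.3],
    [0, 7.1, 4],
    [0, 7.8, 4.7],
    [0, 8.6, 5.4],
    [0, 9.3, 6.1],
    [0, 9.9, 6.9],
  ],
  delta_rot=[
    [0, 0, 0],
    [0, 0, 0],
    [0, 0, 0],
    [0, 0, 0],
    [0, 0, 0],
    [0, 0, 0],
    [0, 0, 0],
    [0, 0, 0],
    [0, 0, 0],
    [0, 0, 0],
    [0, 0, 0],
    [0, 0, 0],
  ],
)

```text
clock: 17.97
tcp_pos: [0.5822, 0.1389, 0.1976]
eef_rot: [0.997, 0.082, 0.0, 0.0]
wrist_force: [1.3, 0.0, 2.3]
finger_gap: 0.0003
```

Request:
move_arm(
  travel=[
    [0, 0.6, 0.8],
    [0, 1.1, 1.7],
    [0, 1.6, 2.5],
    [0, 2.1, 3.4],
    [0, 2.6, 4.4],
    [0, 3, 5.3],
    [0, 3.1, 5.7],
    [0, 3.3, 6.2],
    [0, 3.3, 6.2],
  ],
  delta_rot=[
    [0, 0, 0],
    [0, 0, 0],
    [0, 0, 0],
    [0, 0, 0],
    [0, 0, 0],
    [0, 0, 0],
    [0, 0, 0],
    [0, 0, 0],
    [0, 0, 0],
  ],
)

```text
clock: 18.72
tcp_pos: [0.5857, 0.107, 0.1345]
eef_rot: [0.997, 0.082, -0.002, 0.0]
wrist_force: [-0.1, 0.4, -0.6]
finger_gap: 0.0002
```

```bash
python3 - <<'E'
from h import *
s=robot.read_state(); print(incase(s["tcp_pos"]),s["tcp_pos"][2],s["wrist_force"])
r=.205
for th in (.3,.2,.1,0):
    y=.12-r*np.cos(th)+.012*np.sin(th)+.0145; z=.0585+r*np.sin(th)+.012*np.cos(th)+.014
    print(round(th,2),tostep(*fromcase(0,y),z,s))
E
```

```text
[-0.00022846 -0.05979415] 0.13454819842072677 [-0.07804002  0.36462839 -0.58488027]
0.3 [ 0.02 -0.2  -1.  ]
0.2 [0.03 0.42 0.96]
0.1 [0.03 0.85 2.96]
0 [0.04 1.07 5.  ]
```

Request:
move_arm(
  travel=[
    [0, 0.2, 0.5],
    [0, 0.4, 1],
    [0, 0.5, 1.5],
    [0, 0.6, 2],
    [0, 0.7, 2.5],
    [0, 0.8, 3],
    [0, 0.9, 3.5],
    [0, 0.9, 3.9],
    [0, 1, 4.3],
    [0, 1, 4.6],
    [0, 1, 4.8],
    [0, 1, 4.8],
  ],
  delta_rot=[
    [0, 0, 0],
    [0, 0, 0],
    [0, 0, 0],
    [0, 0, 0],
    [0, 0, 0],
    [0, 0, 0],
    [0, 0, 0],
    [0, 0, 0],
    [0, 0, 0],
    [0, 0, 0],
    [0, 0, 0],
    [0, 0, 0],
  ],
)

```text
clock: 19.72
tcp_pos: [0.5881, 0.0974, 0.0876]
eef_rot: [0.997, 0.082, -0.001, 0.0]
wrist_force: [-1.0, -0.3, 0.3]
finger_gap: -0.0
```

Request:
move_arm(
  travel=[
    [0, 0, 0.2],
    [0, 0, 0.3],
    [0, 0, 0.4],
    [0, 0, 0.4],
  ],
  delta_rot=[
    [0, 0, 0],
    [0, 0, 0],
    [0, 0, 0],
    [0, 0, 0],
  ],
)

```text
clock: 20.05
tcp_pos: [0.5886, 0.0974, 0.0846]
eef_rot: [0.997, 0.082, -0.0, 0.0]
wrist_force: [-0.2, -0.9, 2.5]
finger_gap: -0.0005
```

Request:
move_arm(
  travel=[
    [0, 0, 0.1],
    [0, 0, 0.2],
    [0, 0, 0.2],
  ],
  delta_rot=[
    [0, 0, 0],
    [0, 0, 0],
    [0, 0, 0],
  ],
)

```text
clock: 20.3
tcp_pos: [0.5886, 0.0974, 0.0845]
eef_rot: [0.997, 0.082, -0.001, 0.0]
wrist_force: [-5.1, -1.0, 12.1]
finger_gap: 0.0001
```

Request:
move_arm(
  travel=[
    [0, 0, 0.1],
    [0, 0, 0.1],
    [0, 0, 0.1],
  ],
  delta_rot=[
    [0, 0, 0],
    [0, 0, 0],
    [0, 0, 0],
  ],
)

```text
clock: 20.55
tcp_pos: [0.5886, 0.0974, 0.0845]
eef_rot: [0.997, 0.082, -0.001, 0.0]
wrist_force: [-7.4, -1.5, 17.6]
finger_gap: 0.0003
```

The fingertips are at z = 0.0705, which is exactly the shut height, and the reading is firm at 17 N. Retreating upwards for the final check.

Request:
move_arm(
  travel=[
    [0, 0, -0.5],
    [0, 0, -2],
    [0, 0, -5],
    [0, 0, -9],
    [0, 0, -13],
    [0, 0, -17],
    [-3, 0, -21],
    [-6, 0, -24],
    [-9, 0, -25],
    [-12, 0, -25],
    [-12, 0, -25],
    [-12, 0, -25],
  ],
  delta_rot=[
    [0, 0, 0],
    [0, 0, 0],
    [0, 0, 0],
    [0, 0, 0],
    [0, 0, 0],
    [0, 0, 0],
    [0, 0, 0],
    [0, 0, 0],
    [0, 0, 0],
    [0, 0, 0],
    [0, 0, 0],
    [0, 0, 0],
  ],
)

```text
clock: 21.55
tcp_pos: [0.4693, 0.0779, 0.3316]
eef_rot: [0.997, 0.082, 0.001, -0.0]
wrist_force: [0.2, -0.1, 0.4]
finger_gap: 0.0001
```

```bash
python3 - <<'E'
from h import *
c=snap("scene","s9.png"); snap("top","t9.png"); cv2.imwrite("pics/c9.png",cv2.resize(c["frame"][120:345,170:520],(800,514),interpolation=cv2.INTER_CUBIC))
print(robot.read_state()["tcp_pos"],robot.read_state()["wrist_force"])
E
```

```text
[0.47082608 0.07800028 0.3312168 ] [ 0.27078177  1.52251177 -0.05146033]
```

The viewer's picture limit is reached, so I'll check the lid and block numerically.

```bash
python3 - <<'E'
from h import *
for f in("s9.png","t9.png"):
    c=load(f); print(f)
    hsv=cv2.cvtColor(c["frame"],cv2.COLOR_BGR2HSV); m=((hsv[...,1]<90)*255).astype(np.uint8)
    q=np.array([proj(c,[*fromcase(x,y),.03]) for x in(-.14,.14) for y in(-.15,.15)]); lo=q.min(0).astype(int);hi=q.max(0).astype(int)
    w=np.zeros_like(m);w[lo[1]:hi[1],lo[0]:hi[0]]=m[lo[1]:hi[1],lo[0]:hi[0]]
    w=cv2.morphologyEx(w,cv2.MORPH_OPEN,np.ones((5,5)))
    k=max(cv2.findContours(w,0,2)[0],key=cv2.contourArea); a=cv2.approxPolyDP(k,5,True)[:,0]
    print("lid outline",[(incase(plane(c,*p,.0705))*1000).round().tolist() for p in a])
    b=np.array([proj(c,[x,y,.03]) for x in(.47,.59) for y in(-.295,-.2)]); lo=b.min(0).astype(int);hi=b.max(0).astype(int)
    w=np.zeros_like(m);w[lo[1]:hi[1],lo[0]:hi[0]]=((hsv[...,1]>80)*255).astype(np.uint8)[lo[1]:hi[1],lo[0]:hi[0]]
    k=cv2.findContours(w,0,2)[0]
    if k: k=max(k,key=cv2.contourArea); print("block",cv2.minAreaRect(np.array([plane(c,*p,.045)[:2] for p in k[:,0]],np.float32)*1000))
E
```

```text
s9.png
lid outline [[-178.0, -143.0], [-142.0, -132.0], [-140.0, -153.0], [-89.0, -166.0], [-101.0, -126.0], [154.0, -143.0], [145.0, -59.0], [157.0, -47.0], [178.0, -65.0], [166.0, -45.0], [182.0, -48.0], [219.0, 103.0], [113.0, 147.0], [90.0, 118.0], [58.0, 145.0], [72.0, 165.0], [39.0, 179.0], [-47.0, 124.0], [-105.0, 158.0], [-137.0, 25.0], [-105.0, 21.0], [-102.0, -30.0], [-159.0, -63.0]]
block ((534.2526245117188, -247.97900390625), (112.9691162109375, 38.336456298828125), 1.1554218530654907)
t9.png
lid outline [[103.0, -124.0], [100.0, 142.0], [-135.0, 168.0], [-136.0, 149.0], [-62.0, 128.0], [-112.0, 114.0], [-103.0, -11.0], [-165.0, -13.0], [-170.0, -42.0], [-115.0, -54.0], [-116.0, -124.0]]
block ((530.9398193359375, -244.93072509765625), (92.33704376220703, 41.71841049194336), 1.307071566581726)
```

```bash
python3 -c "
from h import *
print(robot.finish_job())"
```

```text
the job is handed in; nothing more can be done
None
```

I slid the ridged block about 50 mm out of its row, lifted it clear, and set it on its sole in the middle of the panel. I then eased the lid shut at under about 0.3 rad/s and handed the job in at about 21.7 s of the 72 s. It reported no verdict.

- **Block:** after release the near view put its centre within 3 mm of the panel's centre, lined up along its length. The final top view agreed, with the centre at about (0.531, -0.245) m against the panel's (0.532, -0.245) m.
- **Lid:** it stopped firmly with the fingertips at 70.5 mm, exactly the shut height, under 17 N of press. The arm then withdrew and read no contact force.
- **Flat blocks:** they were still in place when last seen, before the lid closed over them.
- **Weaker checks:** I had reached the 12-picture limit, so I could not view the last picture. The colour-mask outlines of the lid were ragged, disturbed by arm and shadow. They only roughly support a shut lid: the front edge read -124 mm against an expected -120 mm. I did not measure the paint can, jar or scraper afterwards, but the arm's path stayed clear of them.

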